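Load the charging tray, slide it into the dock and lock it

ROBOT

A 6-joint arm with a two-finger parallel gripper is mounted at the origin on the work surface. World frame = base frame: x ahead of the robot, y to its left, z up, the work surface at z = 0. Lengths are in mm, angles in rad, forces in N, time in s.
With the tool pointing down it reaches from about 350 to 725 mm from the base axis. Payload 6 kg.
Tool frame: the origin (TCP) lies midway between the tips of the shut fingers; the grasp point (between the pads) lies 19 mm behind it (grip_depth is the distance from the TCP to the grasp point, in mm); z points along the fingers, y is the line along which they close (so a half turn about z gives the same grasp; the last joint's range is limited). The gripper opens to 85 mm and grips with 20 to 120 N. Pads are 22 mm wide; open, the fingers measure 114 mm over their backs; the gripper's body (76 mm by 85 mm) begins 54 mm behind the grasp point. The pads swing forward as they close: fully open they stand 13 mm farther back than shut.
Start: joints at [1.638, 0.04, 0.085, 0, -1.615, -0.334], TCP at [158.162, 578.756, 231.261] pointing down, gripper open.
Joint ranges: [-2.56, 2.56], [-1.29, 2.01], [-1.08, 1.49], [-3.29, 1.98], [-2.81, -0.18], [-2.99, 2.99]. Speed limits (rad/s): [2.57, 2.57, 3.01, 3.14, 3.14, 3.14].

INTERFACE

Orientations are given as a unit quaternion [x, y, z, w].
In Python, from bench import get_state, get_image, calibration, hand_in, grip_depth gives the robot as it stands.
- The arm moves only by the tool arm_command, never from a script. Its arguments are lists of equal length, an entry for each row: "grip": the closure, from 0 (fully open) to 1 (shut); "travel": the shift along the world's x, y, z in cm, a list of three; "rot": the turn, a rotation vector about the world's x, y, z in rad, a list of three. A call has 1 to 20 rows; each row shifts and turns the commanded pose from where the row before left it; what a row does not reach is not made up. A row lasts 1/12 s, in which the tool goes at most 41.7 mm and 7.16 degrees, less where a joint would pass 70% of its speed; a pose out of reach is approached as far as the arm can. A call is refused whole if a number of a shift passes 4.17 or a number of a turn 0.125, either way. A call with a gripper value outside its range is refused whole. The fingers move at their own pace and stop on an object; "grip_force" is the grip in N (left out, the last holds). Time passes only in rows, so rows that do not move let the fingers close. It gives the time, the measured TCP pose, the force, the opening and the grip force at its end, in the units of the state.
- get_state(): the state, without advancing time (a new reading comes with each control period).
- get_image(name): name is "side" or "top"; returns the picture (420x560x3 uint8, red, green, blue); there is no depth.
- calibration(name): a dict with "K" (3x3 intrinsics, pixels), "eye" and "attitude" of the camera in the world. Camera axes: x right, y down, z forward; pixel columns grow to the right and rows downward; lengths in mm; the calibration is good to about 2 mm. A picture is of the moment at which its call begins. calibration takes no time and is no camera call.
- hand_in(): hands the job in; it is judged then, once.
The state is a dict: "time": time; "joint_positions": joint angles; "qvel": joint speeds; "joint_torque": joint torques, N m; "eef_pos": TCP position; "eef_rot": TCP orientation; "wrist_force": force on the tool from outside, world axes, zero at the start; "torque": the same for the moment, N m; "width": finger opening in mm; "gripper_force": force on a finger pad.
Only numpy, scipy, OpenCV 4.12 (cv2) and the standard library are available. Lean on these libraries where they do the work, as an engineer would, in place of code of your own. Each camera call takes 0.05 s, during which the arm holds its last target. There are 200 camera calls.

TASK

Put the power bank into the long pocket of the wooden tray and the round speaker into its square pocket, each sitting flat on the pocket floor. Then take the tray by its handle and slide it into the charging dock until it is fully home against the back stop, and after that press the catch on the dock's roof all the way down to lock it. Set the devices down gently, and leave the candle, mug and stapler where they stand.

Things in the scene. Friction and masses are not known exactly. Their poses are not given: they have to be found in the camera images.
- dock: Fixed low charging dock: aluminium walls, brown wooden roof; 187 wide (y), 145 deep (x), 56 high. Open at its own -x end, which faces the robot's right (about world -y); the tray goes in along dock +x, sliding on the bare desk (no floor), against a back stop at x 68.5. Roof underside z 48. Origin: on the desk, where the tray's origin lies (same axes) when fully home
- dock_mouth (a point): Middle of the dock's opening, on the desk, at dock x -68.5; axes as the dock's. 167 wide between the walls, whose ends flare outwards for 23 before the mouth. Inside, a lip along each wall (6 deep, underside at z 20) reaches over the tray's 16 high rim: keep the tray flat on the desk (under 4 of lift). Fully home, the tray's front is flush with the mouth
- tray: Loose light-wood tray, 0.3 kg: box 137 long (x), 161 wide (y), rim and inner walls 16 high, floor 4 thick, handle at its front (-x). Origin: centre of the box's underside. A long pocket, a narrow middle strip with a loose white eraser (42 x 18 x 10), a square pocket with a spare space before it, and across the rear an empty channel (x 49.5 to 63.5) for the catch's pin
- tray_handle (a point): Point on top of the tray's handle, at tray x -97, y 0, z 42; axes as the tray's. The handle is an upright block, 12 thick in y, sticking out from the tray's front from x -68.5 to -118.5, from z 2 to 42
- long_pocket (a point): Centre of the floor of the tray's long pocket (108 along x, 53 along y), at tray x -9.5, y -49, z 4; axes as the tray's
- square_pocket (a point): Centre of the floor of the tray's square pocket (62 x 62), at tray x 13.5, y 44.5, z 4; axes as the tray's
- power_bank: Loose plain aluminium block with rounded edges, 100 (x) x 45 (y) x 32 high, 0.15 to 0.3 kg. Origin: centre of its underside. Either end may point either way in the pocket. It stands 20 mm above the pocket's walls
- speaker: Loose round grey speaker, an upright cylinder of diameter 54, 36 high, about 0.18 kg, with a dark grille disc on top. Origin: centre of its underside. It stands 24 mm above the pocket's walls
- catch (a joint): Travel of the catch in m: 0 up (start), 0.012 fully down. Slides down against about 3 N of friction and stays where left. Its 7 mm pin goes through the roof into the tray's rear channel; unless the tray is home (within about 3 mm) the pin strikes the tray's wall or blocks the way in, so it is pressed last
- catch_top (a point): Centre of the top of the catch's steel button (diameter 24, 10 thick), on the dock's roof at dock x 56.5, y 0; z 79.5 when up, 67.5 when fully down
- candle: Bystander: loose white ceramic candle jar, diameter 68, 60 high. Origin: centre of its underside. Leave alone
- mug: Bystander: loose white mug, diameter 80, 95 high. Origin: centre of its underside. Leave alone
- stapler: Bystander: loose black stapler, 125 (x) x 34 x about 48 high. Origin: centre of its underside. Leave alone

How it is judged (in metres and radians):
On the way, in this order (a step that is already met when the one before it is completed fails the run):
1. power bank in the long pocket and speaker in the square pocket, both let go, the tray still clear of the dock's back stop (x of power_bank in the frame of long_pocket between -0.007 and 0.007 m and y of power_bank in the frame of long_pocket between -0.007 and 0.007 m and z of power_bank in the frame of long_pocket between -0.004 and 0.004 m and angle between each of power_bank, speaker's own z axis and vertical below 0.12 rad and x of speaker in the frame of square_pocket between -0.007 and 0.007 m and y of speaker in the frame of square_pocket between -0.007 and 0.007 m and z of speaker in the frame of square_pocket between -0.004 and 0.004 m and contact force between the fingers and power_bank below 0.1 N and contact force between the fingers and speaker below 0.1 N and x of tray in the frame of dock below -0.05 m), for 0.2 s.
2. tray, still loaded, fully home in the dock with the catch still up (x of power_bank in the frame of long_pocket between -0.007 and 0.007 m and y of power_bank in the frame of long_pocket between -0.007 and 0.007 m and z of power_bank in the frame of long_pocket between -0.004 and 0.004 m and angle between each of power_bank, speaker's own z axis and vertical below 0.12 rad and x of speaker in the frame of square_pocket between -0.007 and 0.007 m and y of speaker in the frame of square_pocket between -0.007 and 0.007 m and z of speaker in the frame of square_pocket between -0.004 and 0.004 m and x of tray in the frame of dock between -0.0035 and 0.0035 m and y of tray in the frame of dock between -0.006 and 0.006 m and z of tray in the frame of dock between -0.004 and 0.004 m and angle between the x axis of tray and the x axis of dock, either way round below 0.06 rad and value of joint catch below 0.004 m), for 0.1 s.
At the end, for the whole second after the job is handed in: Tray home in the dock (within 3.5 mm along the slot, flat, square within 0.06 rad), catch down at least 9.5 of its 12 mm, power bank in the long pocket and speaker in the square one (within 7 mm of its centre, 4 mm of its floor, upright within 0.12 rad), all at rest (x of power_bank in the frame of long_pocket between -0.007 and 0.007 m and y of power_bank in the frame of long_pocket between -0.007 and 0.007 m and z of power_bank in the frame of long_pocket between -0.004 and 0.004 m and angle between each of power_bank, speaker's own z axis and vertical below 0.12 rad and x of speaker in the frame of square_pocket between -0.007 and 0.007 m and y of speaker in the frame of square_pocket between -0.007 and 0.007 m and z of speaker in the frame of square_pocket between -0.004 and 0.004 m and x of tray in the frame of dock between -0.0035 and 0.0035 m and y of tray in the frame of dock between -0.006 and 0.006 m and z of tray in the frame of dock between -0.004 and 0.004 m and angle between the x axis of tray and the x axis of dock, either way round below 0.06 rad and value of joint catch above 0.0095 m and linear speed of each of tray, power_bank, speaker below 0.01 m/s); the robot touches nothing.
It fails at once if the candle is shifted more than 25 mm or tipped (distance of candle from where it was at the start of the episode above 0.025 m or angle between candle's own z axis and vertical above 0.4 rad).
It fails at once if the mug is shifted more than 25 mm or tipped (distance of mug from where it was at the start of the episode above 0.025 m or angle between mug's own z axis and vertical above 0.4 rad).
It fails at once if the stapler is shifted more than 25 mm or tipped (distance of stapler from where it was at the start of the episode above 0.025 m or angle between stapler's own z axis and vertical above 0.4 rad).
It fails at once if the power bank is dropped or banged into the tray (over 50 N between them) (contact force between power_bank and tray above 50 N).
It fails at once if the speaker is dropped or banged into the tray (over 50 N between them) (contact force between speaker and tray above 50 N).
It also fails if it takes over 72 s, if anything falls off the work surface, if the arm or the gripper's body presses on something with over 40 N, if the wrist force passes 120 N, or if a joint passes its speed limit or range.

## Working session

There is one attempt and no reset: what is moved stays moved. The work goes in short steps, Python scripts to look and compute and a tool call to move; the robot and the scene stay as the last step left them, time stands still between calls to the robot, and variables do not carry over. Pictures are saved under pics/ and viewed, at most 10 in all, crops included, and the job is handed in when it is done.

Besides the shell and the picture viewer there is one more tool, called after "Emit:" by a JSON object that holds its "method" and its "body", one argument or row to a line. arm_command: Moves the arm, as the interface text tells. Its arguments: {"type":"object","properties":{"grip":{"type":"array","items":{"type":"number"}},"travel":{"type":"array","items":{"type":"array","items":{"type":"number"}}},"rot":{"type":"array","items":{"type":"array","items":{"type":"number"}}},"grip_force":{"type":"number"}},"required":["grip","travel","rot"]}

```bash
mkdir -p pics; ls
python3 - <<'E'
from bench import *
import cv2
for n in("top","side"):
    im=get_image(n); cv2.imwrite(f"pics/{n}0.png",im[:,:,::-1]); c=calibration(n); print(n,c)
print(get_state(),grip_depth)
E
```

```text
pics
top {'K': array([[506.01063275,   0.        , 278.6755381 ],
       [  0.        , 506.01063275, 207.60450707],
       [  0.        ,   0.        ,   1.        ]]), 'eye': array([ 339.4272114 ,   41.40491917, 1365.52682531]), 'attitude': array([ 0.70659319, -0.70382307,  0.05033938, -0.05315163])}
side {'K': array([[480.33727319,   0.        , 285.54445235],
       [  0.        , 480.33727319, 212.68013792],
       [  0.        ,   0.        ,   1.        ]]), 'eye': array([  437.15715037, -1072.33168355,   812.84493515]), 'attitude': array([ 0.87964335, -0.03253392,  0.02711515, -0.47374454])}
{'time': 0.1, 'joint_positions': array([ 1.63767115e+00,  4.07641617e-02,  8.38829579e-02, -3.74414756e-04,
       -1.61549004e+00, -3.33689241e-01]), 'qvel': array([ 0.00126511, -0.00201387,  0.00134985,  0.00234343,  0.00154567,
       -0.00116748]), 'joint_torque': array([-4.67995225e-03, -3.69345295e+01,  3.48279691e+01,  6.95186108e+00,
       -4.59940129e-03, -7.36913677e-06]), 'eef_pos': array([158.06551182, 578.49738594, 230.36307344]), 'eef_rot': array([ 9.91115217e-01, -1.33003656e-01, -2.66268397e-05,  8.08926015e-04]), 'wrist_force': array([ 0.15253692,  0.23421613, -0.20151917]), 'torque': array([-0.0222131 , -0.01625578,  0.03071446]), 'gripper_force': 0.0, 'width': 85.5606998699453} 18.700000000000003
```

View pics/top0.png

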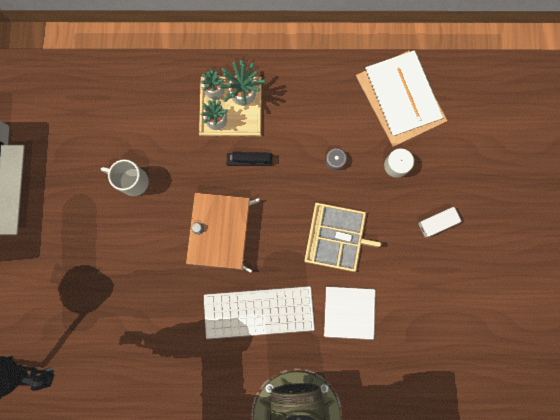

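View pics/side0.png

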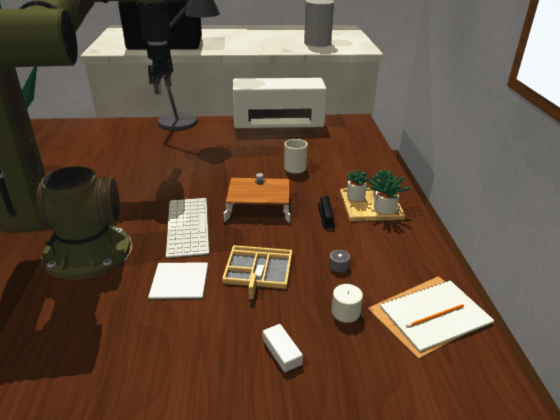

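The top view shows the dock at (218,231), mouth facing right, and the tray at (337,237) with its handle at (372,243). The power bank is at (440,221), speaker (337,158), candle (399,163), stapler (249,158) and mug (128,178). The side view shows the tray at (258,268), power bank (282,348) and speaker (340,261).

```bash
cat > h.py <<'E'
import numpy as np,cv2
from scipy.spatial.transform import Rotation as R
from bench import *
def ray(n,p):
    c=calibration(n); p=np.atleast_2d(np.asarray(p,float))
    d=np.c_[p,np.ones(len(p))]@np.linalg.inv(c['K']).T
    return c['eye'],R.from_quat(c['attitude']).apply(d)
def onz(n,p,z):
    e,d=ray(n,p); return e+d*((z-e[2])/d[:,2])[:,None]
def tri(pt,ps):
    (a,u),(b,v)=ray('top',pt),ray('side',ps); out=[]
    for x,y in zip(u,v):
        s=np.linalg.lstsq(np.c_[x,-y],b-a,rcond=None)[0]; P,Q=a+s[0]*x,b+s[1]*y
        out.append(np.r_[(P+Q)/2,np.linalg.norm(P-Q)])
    return np.array(out)
def blob(m,box,minA=20):
    x0,y0,x1,y1=box; k=np.zeros_like(m); k[y0:y1,x0:x1]=m[y0:y1,x0:x1]
    cs,_=cv2.findContours(k,cv2.RETR_EXTERNAL,cv2.CHAIN_APPROX_NONE)
    return max(cs,key=cv2.contourArea)
def cen(c):
    m=cv2.moments(c); return [m['m10']/m['m00'],m['m01']/m['m00']]
E
python3 - <<'E'
from h import *
T=cv2.imread('pics/top0.png');S=cv2.imread('pics/side0.png')
a=cv2.resize(T[140:280,175:475],None,fx=2.6,fy=2.6,interpolation=cv2.INTER_CUBIC)
cv2.imwrite('pics/a.png',a[:, :800])
b=cv2.resize(S[165:385,200:380],None,fx=2.7,fy=2.7,interpolation=cv2.INTER_CUBIC); cv2.imwrite('pics/b.png',b)
for n,I,pts in(('T',T,[(440,221),(460,208),(337,158),(345,152),(330,165),(320,215),(340,220),(312,240),(343,237),(197,228),(220,240),(380,243),(300,200)]),
 ('S',S,[(282,340),(290,360),(340,257),(340,266),(258,252),(240,265),(259,270),(253,285),(259,177),(255,190),(300,300)])):
    H=cv2.cvtColor(I,cv2.COLOR_BGR2HSV)
    print(n,[(p,H[p[1],p[0]].tolist()) for p in pts])
E
```

```text
T [((440, 221), [23, 8, 244]), ((460, 208), [10, 141, 116]), ((337, 158), [23, 9, 251]), ((345, 152), [9, 129, 75]), ((330, 165), [12, 19, 136]), ((320, 215), [23, 94, 242]), ((340, 220), [35, 9, 166]), ((312, 240), [16, 107, 169]), ((343, 237), [30, 6, 245]), ((197, 228), [23, 20, 217]), ((220, 240), [12, 144, 205]), ((380, 243), [18, 109, 202]), ((300, 200), [11, 139, 119])]
S [((282, 340), [40, 6, 250]), ((290, 360), [21, 28, 184]), ((340, 257), [15, 17, 117]), ((340, 266), [6, 22, 58]), ((258, 252), [20, 134, 226]), ((240, 265), [33, 19, 147]), ((259, 270), [33, 10, 249]), ((253, 285), [18, 144, 166]), ((259, 177), [25, 27, 103]), ((255, 190), [13, 186, 196]), ((300, 300), [11, 189, 89])]
```

View pics/a.png

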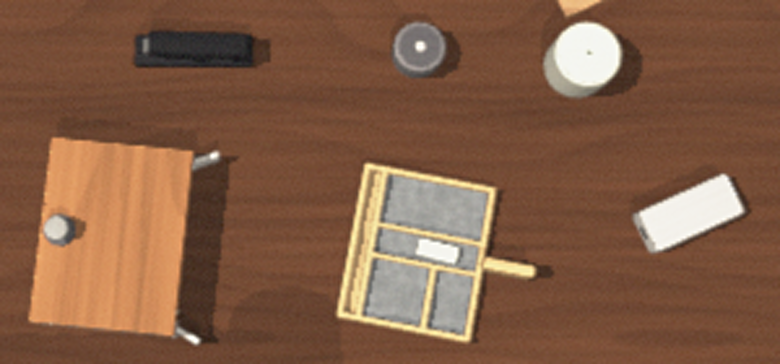

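View pics/b.png

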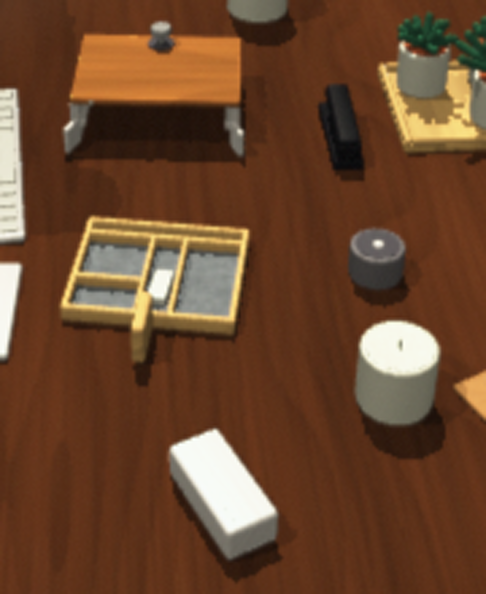

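Zoomed views: the tray is slightly rotated, rear (channel) on the left, long pocket at the top, handle to the right. Now I'll mask and measure.

```bash
cat > m.py <<'E'
from h import *
def rect(P):
    (c,s,a)=cv2.minAreaRect(P[:,:2].astype(np.float32)); return np.round(c,1),np.round(s,1),round(a,1)
E
python3 - <<'E'
from m import *
T=cv2.imread('pics/top0.png');S=cv2.imread('pics/side0.png')
HT,HS=[cv2.cvtColor(i,cv2.COLOR_BGR2HSV) for i in(T,S)]
u=lambda m:m.astype(np.uint8)*255
# power bank top faces
mt=u((HT[...,1]<40)&(HT[...,2]>225)); ms=u((HS[...,1]<40)&(HS[...,2]>222))
ct=blob(mt,(410,195,470,245)).reshape(-1,2); cs=blob(ms,(255,318,310,375)).reshape(-1,2)
bt=cv2.boxPoints(cv2.minAreaRect(ct)); bs=cv2.boxPoints(cv2.minAreaRect(cs))
print('pb tri',tri([cen(ct)],[cen(cs)]).round(1)); print('pb top rect',rect(onz('top',ct,32)),'cen',onz('top',[cen(ct)],32).round(1),'side',rect(onz('side',cs,32)),onz('side',[cen(cs)],32).round(1))
# speaker dot
ct=blob(u(HT[...,2]>200),(330,150,344,166)); cs=blob(u((HS[...,2]>150)),(330,250,350,264))
print('spk dot',cen(ct),cen(cs),tri([cen(ct)],[cen(cs)]).round(1))
c=blob(u((HT[...,1]<60)&(HT[...,2]>60)),(322,144,350,172)); print('spk outline',cv2.minEnclosingCircle(c),onz('top',[cen(c)],30).round(1))
# candle
c=blob(u((HT[...,1]<60)&(HT[...,2]>215)),(380,145,418,182)); print('candle',onz('top',[cen(c)],60).round(1))
# tray
m=u((HT[...,1]<118)&(HT[...,2]>140)); 
box=blob(m,(295,195,390,280)); k=np.zeros_like(m); cv2.drawContours(k,[box],-1,255,-1)
o=cv2.morphologyEx(k,cv2.MORPH_OPEN,np.ones((15,15),np.uint8)); c=blob(o,(295,195,390,280)).reshape(-1,2)
P=onz('top',c,16); print('tray',rect(P),P.mean(0),onz('top',[cen(c)],16)); tq=cv2.boxPoints(cv2.minAreaRect(P[:,:2].astype(np.float32))); print(tq.round(1))
h=cv2.subtract(k,cv2.dilate(o,np.ones((3,3)))); c=blob(h,(355,230,390,255)).reshape(-1,2); print('handle',onz('top',[cen(c)],42),rect(onz('top',c,42)),cv2.fitLine(onz('top',np.argwhere(h[225:260,360:390])[:,::-1]+[360,225],42)[:,:2].astype(np.float32),2,0,.01,.01).ravel().round(3))
# tray rim height: matching rim corners in two views
ms=u((HS[...,1]<165)&(HS[...,2]>140)); cs=blob(ms,(215,240,300,300)); print('side tray hull',cv2.approxPolyDP(cv2.convexHull(cs),3,True).reshape(-1,2).tolist()); print('top hull',cv2.approxPolyDP(cv2.convexHull(box),3,True).reshape(-1,2).tolist())
# pocket floors
g=u((HT[...,1]<45)&(HT[...,2]>110)&(HT[...,2]<215)); 
cs,_=cv2.findContours(g[195:275,300:370],0,2)
for c in cs:
    if cv2.contourArea(c)>60: c=c.reshape(-1,2)+[300,195]; print('floor',rect(onz('top',c,4)))
# dock
m=u((HT[...,1]>125)&(HT[...,2]>165)); c=blob(m,(180,185,255,275)).reshape(-1,2); print('roof',rect(onz('top',c,56)),onz('top',[cen(c)],56))
q=cv2.boxPoints(cv2.minAreaRect(onz('top',c,56)[:,:2].astype(np.float32))); print(q.round(1))
m=u((HT[...,1]<90)&(HT[...,2]>90)); c=blob(m,(188,218,206,238)); print('catch',onz('top',[cen(c)],75),cv2.minEnclosingCircle(c))
m=u((HS[...,1]<90)&(HS[...,2]>130)); c2=blob(m,(250,168,270,186)); print(tri([cen(c)],[cen(c2)]))
E
```

```text
pb tri [[ 500.9 -382.1   29.7    0.9]]
pb top rect (array([ 501.3, -381.7]), array([42.4, 97.9]), 24.5) cen [[ 501.1 -381.4   32. ]] side (array([ 499.7, -382.1]), array([41.2, 95.5]), 23.9) [[ 500.3 -384.2   32. ]]
spk dot [336.0, 157.26666666666665] [339.60606060606057, 254.9393939393939] [[ 672.2 -106.5   37.8    1.2]]
spk outline ((335.6383056640625, 158.68084716796875), 10.702980995178223) [[ 670.5 -106.4   30. ]]
candle [[ 659.1 -274.2   60. ]]
tray (array([ 460.9, -104.1]), array([141.1, 163.4]), 79.2) [ 460.49939405 -103.54183554   16.        ] [[ 460.48964846 -103.44618624   16.        ]]
[[ 367.4 -158.1]
 [ 527.9 -188.8]
 [ 554.4  -50.2]
 [ 393.9  -19.5]]
handle [[ 442.35103812 -195.14869444   42.        ]] (array([ 442.1, -195.6]), array([46.3, 13.9]), 78.9) [ 1.87000e-01  9.82000e-01  4.42396e+02 -1.94990e+02]
side tray hull [[232, 246], [290, 249], [286, 284], [249, 287], [223, 279]]
top hull [[315, 203], [365, 212], [380, 245], [355, 271], [304, 261]]
floor (array([ 410. , -138.8]), array([36.6, 58.9]), 78.9)
floor (array([420.5, -82.7]), array([58.3, 59.1]), 79.3)
floor (array([ 464.8, -114.8]), array([104.1,  24.5]), 78.9)
floor (array([ 508.8, -123.2]), array([104.2,  49.7]), 79.2)
roof (array([473. , 206.2]), array([143.7, 185.7]), 84.6) [[471.84870496 206.29815946  56.        ]]
[[373.8 143.4]
 [558.7 125.9]
 [572.2 269. ]
 [387.3 286.5]]
catch [[476.70459212 257.71705833  75.        ]] ((197.375, 228.0), 6.032564163208008)
[[4.75973567e+02 2.56575087e+02 8.18110877e+01 1.29509416e-02]]
```

Emit:
{"method": "arm_command", "body": {
  "grip": [0,0,0,0,0,0,0,0,0,0,0,0,0,0,0,0,0,0,0,0],
  "travel": [
    [3,-2.8,0],
    [3,-2.8,0],
    [3,-2.8,0],
    [3,-2.8,0],
    [3,-2.8,0],
    [3,-2.8,0],
    [3,-2.8,0],
    [3,-2.8,0],
    [0.8,-4,0],
    [0.8,-4,0],
    [0.8,-4,0],
    [0.8,-4,0],
    [0.8,-4,0],
    [0.8,-4,0],
    [0.8,-4,0],
    [0.8,-4,0],
    [0.8,-4,0],
    [0.8,-4,0],
    [0.8,-4,0],
    [0.8,-4,0]
  ],
  "rot": [
    [0,0,-0.0438],
    [0,0,-0.0438],
    [0,0,-0.0438],
    [0,0,-0.0438],
    [0,0,-0.0438],
    [0,0,-0.0438],
    [0,0,-0.0438],
    [0,0,-0.0438],
    [0,0,-0.0438],
    [0,0,-0.0438],
    [0,0,-0.0438],
    [0,0,-0.0438],
    [0,0,-0.0438],
    [0,0,-0.0438],
    [0,0,-0.0438],
    [0,0,-0.0438],
    [0,0,-0.0438],
    [0,0,-0.0438],
    [0,0,-0.0438],
    [0,0,-0.0438]
  ]
}}

```text
time: 1.77
eef_pos: [493.9, -127.3, 231.1]
eef_rot: [0.841, -0.542, -0.0, -0.0]
wrist_force: [1.1, 0.4, -0.3]
width: 85.5
gripper_force: 0.0
```

Emit:
{"method": "arm_command", "body": {
  "grip": [0,0,0,0,0,0,0,0,0,0,0,0,0,0],
  "travel": [
    [0.1,-3.5,0],
    [0.1,-3.5,0],
    [0.1,-3.5,0],
    [0.1,-3.5,-1],
    [0.1,-3.5,-2],
    [0.1,-3.5,-3],
    [0.1,-2.5,-3],
    [0,-1.1,-3],
    [0,-0.8,-3],
    [0,0,-2],
    [0,0,-1],
    [0,0,0],
    [0,0,0],
    [0,0,0]
  ],
  "rot": [
    [0,0,0],
    [0,0,0],
    [0,0,0],
    [0,0,0],
    [0,0,0],
    [0,0,0],
    [0,0,0],
    [0,0,0],
    [0,0,0],
    [0,0,0],
    [0,0,0],
    [0,0,0],
    [0,0,0],
    [0,0,0]
  ]
}}

```text
time: 2.93
eef_pos: [502.2, -376.2, 56.5]
eef_rot: [0.841, -0.54, 0.002, 0.0]
wrist_force: [-0.4, 0.3, 0.2]
width: 85.7
gripper_force: 0.0
```

Run:
```python
from h import *
S=get_image('side');cv2.imwrite('pics/s1.png',S[:,:,::-1]);print(get_state()['eef_pos'],get_state()['width'])
cv2.imwrite('pics/s1c.png',cv2.resize(S[260:400,200:370],None,fx=4,fy=4,interpolation=cv2.INTER_CUBIC)[:,:,::-1])
```

```text
[ 502.28256974 -376.13775682   56.62010629] 84.90874773896768
```

View pics/s1c.png

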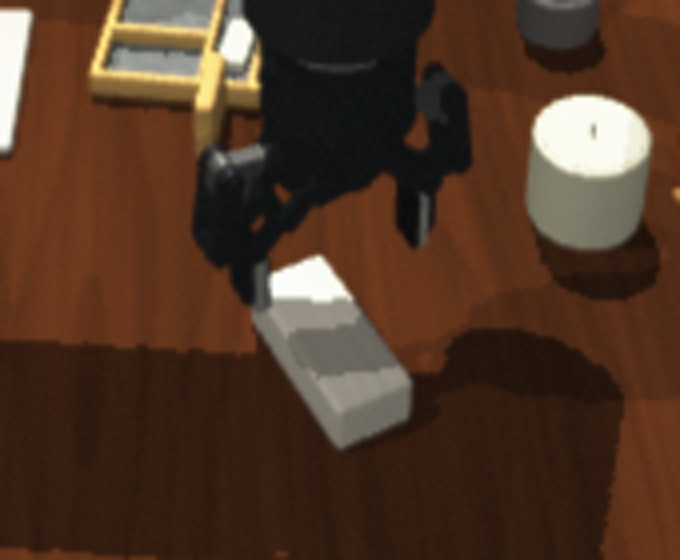

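The fingers straddle the bank about its middle (crop around (330,330)), and the candle is clear of them. Descending now.

Emit:
{"method": "arm_command", "body": {
  "grip": [0,0,0,0,0,0,0.2,0.35,0.45,0.55,0.65,0.7,0.7,0.7],
  "travel": [
    [-0.1,-0.6,-1],
    [0,0,-1.2],
    [0,0,-1.2],
    [0,0,-0.8],
    [0,0,-0.4],
    [0,0,0],
    [0,0,0],
    [0,0,0],
    [0,0,0],
    [0,0,0],
    [0,0,0],
    [0,0,0],
    [0,0,0],
    [0,0,0]
  ],
  "rot": [
    [0,0,0],
    [0,0,0],
    [0,0,0],
    [0,0,0],
    [0,0,0],
    [0,0,0],
    [0,0,0],
    [0,0,0],
    [0,0,0],
    [0,0,0],
    [0,0,0],
    [0,0,0],
    [0,0,0],
    [0,0,0]
  ],
  "grip_force": 40
}}

```text
time: 4.15
eef_pos: [500.6, -382.1, 9.1]
eef_rot: [0.841, -0.541, 0.001, 0.0]
wrist_force: [-0.0, 0.8, 5.2]
width: 44.3
gripper_force: 43.9
```

Emit:
{"method": "arm_command", "body": {
  "grip": [0.7,0.7,0.7,0.7,0.7,0.7,0.7,0.7,0.7,0.7,0.7,0.7,0.7,0.7,0.7,0.7,0.7,0.7],
  "travel": [
    [0,0,0.5],
    [0,0,1.5],
    [0,0,2.5],
    [0,0,2.5],
    [0,1,1],
    [0.1,2,0],
    [0.1,2.5,0],
    [0.1,2.5,0],
    [0.1,2.5,0],
    [0.1,2.5,0],
    [0.1,2.5,0],
    [0.1,2.5,0],
    [0.1,2.5,0],
    [0,2.5,0],
    [0,2,0],
    [0,0.9,0],
    [0,0,0],
    [0,0,0]
  ],
  "rot": [
    [0,0,0],
    [0,0,0],
    [0,0,0],
    [0,0,0],
    [0,0,-0.056],
    [0,0,-0.056],
    [0,0,-0.056],
    [0,0,-0.056],
    [0,0,-0.056],
    [0,0,-0.056],
    [0,0,-0.056],
    [0,0,-0.056],
    [0,0,-0.056],
    [0,0,-0.056],
    [0,0,-0.056],
    [0,0,0],
    [0,0,0],
    [0,0,0]
  ]
}}

```text
time: 5.65
eef_pos: [507.8, -122.8, 87.8]
eef_rot: [-0.638, 0.77, 0.0, -0.0]
wrist_force: [-0.3, -0.4, -1.9]
width: 44.1
gripper_force: 43.1
```

Run:
```python
from h import *
S=get_image('side');s=get_state();print(s['eef_pos'],s['width'],s['wrist_force'],R.from_quat(s['eef_rot']).as_matrix().round(3).tolist())
cv2.imwrite('pics/s2c.png',cv2.resize(S[180:310,190:360],None,fx=4.5,fy=4.5,interpolation=cv2.INTER_CUBIC)[:,:,::-1])
```

```text
[ 507.78365502 -123.24174272   87.81716301] 44.13828981987622 [-0.54827078 -0.14764276 -1.72294611] [[-0.186, -0.983, -0.001], [-0.983, 0.186, -0.0], [0.0, 0.001, -1.0]]
```

View pics/s2c.png

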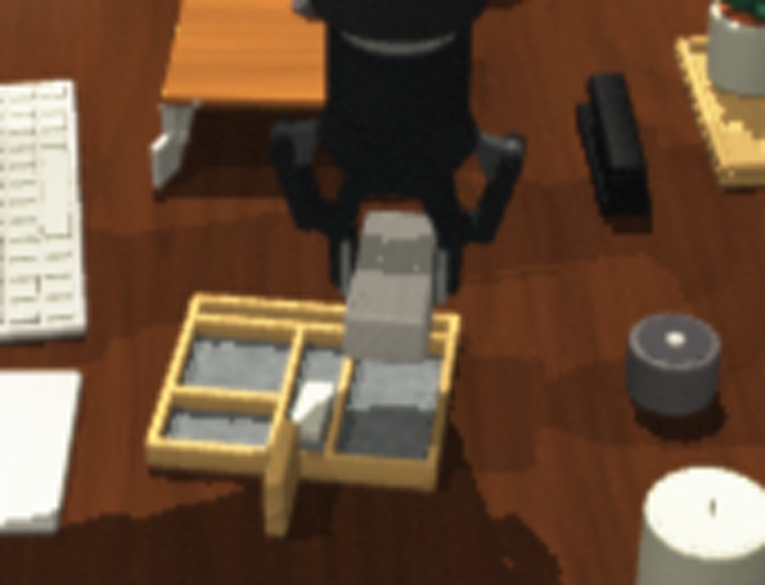

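The bank hangs flat and square to the tray above the long pocket (crop around (390,290)). I'll lower it.

Emit:
{"method": "arm_command", "body": {
  "grip": [0.7,0.7,0.7,0.7,0.7,0.7,0.7,0.7,0.7,0.7],
  "travel": [
    [0.05,0.05,-1],
    [0,0,-1.5],
    [0,0,-1.5],
    [0,0,-1],
    [0,0,-0.7],
    [0,0,-0.5],
    [0,0,-0.4],
    [0,0,-0.3],
    [0,0,-0.2],
    [0,0,0]
  ],
  "rot": [
    [0,0,0],
    [0,0,0],
    [0,0,0],
    [0,0,0],
    [0,0,0],
    [0,0,0],
    [0,0,0],
    [0,0,0],
    [0,0,0],
    [0,0,0]
  ]
}}

```text
time: 6.53
eef_pos: [508.6, -122.3, 17.1]
eef_rot: [-0.638, 0.77, 0.0, -0.0]
wrist_force: [-0.1, -0.5, -2.1]
width: 44.3
gripper_force: 43.1
```

Emit:
{"method": "arm_command", "body": {
  "grip": [0.7,0.7,0.7,0.7,0.7],
  "travel": [
    [0,0,-0.15],
    [0,0,-0.1],
    [0,0,-0.1],
    [0,0,-0.05],
    [0,0,0]
  ],
  "rot": [
    [0,0,0],
    [0,0,0],
    [0,0,0],
    [0,0,0],
    [0,0,0]
  ]
}}

```text
time: 6.95
eef_pos: [508.9, -122.3, 14.1]
eef_rot: [-0.638, 0.77, -0.0, 0.0]
wrist_force: [-2.5, 1.2, 5.8]
width: 44.3
gripper_force: 48.3
```

Emit:
{"method": "arm_command", "body": {
  "grip": [0.45,0.4,0.35,0.3,0.3,0.3,0.3,0.2,0,0,0,0,0,0,0,0,0],
  "travel": [
    [0,0,0],
    [0,0,0],
    [0,0,0],
    [0,0,0],
    [0,0,1],
    [0,0,1.5],
    [0,0,2],
    [0,0,1.5],
    [2,0.2,0],
    [3,0.3,0],
    [3,0.3,0],
    [3,0.3,0],
    [2.5,0.2,0],
    [1.5,0.2,0],
    [1.3,0.1,0],
    [0,0,0],
    [0,0,0]
  ],
  "rot": [
    [0,0,0],
    [0,0,0],
    [0,0,0],
    [0,0,0],
    [0,0,0],
    [0,0,0],
    [0,0,0],
    [0,0,0],
    [0,0,0],
    [0,0,0],
    [0,0,0],
    [0,0,0],
    [0,0,0],
    [0,0,0],
    [0,0,0],
    [0,0,0],
    [0,0,0]
  ]
}}

```text
time: 8.37
eef_pos: [671.6, -106.4, 73.0]
eef_rot: [-0.638, 0.77, 0.0, -0.0]
wrist_force: [-0.4, -0.6, -0.5]
width: 85.8
gripper_force: 0.0
```

```bash
cat > chk.py <<'E'
from m import *
T=get_image('top')[:,:,::-1].copy();cv2.imwrite('pics/tmp.png',T);H=cv2.cvtColor(T,cv2.COLOR_BGR2HSV);u=lambda m:m.astype(np.uint8)*255
m=u((H[...,1]<118)&(H[...,2]>140)); X=(295,195,395,280)
b=blob(m,X);k=np.zeros_like(m);cv2.drawContours(k,[b],-1,255,-1)
o=cv2.morphologyEx(k,cv2.MORPH_OPEN,np.ones((15,15),np.uint8));c=blob(o,X).reshape(-1,2);print('tray',rect(onz('top',c,16)))
c=blob(u((H[...,1]<40)&(H[...,2]>205)),(300,195,370,240)).reshape(-1,2);print('pb',rect(onz('top',c,36)))
g=u((H[...,1]<45)&(H[...,2]>110)&(H[...,2]<200)); cs,_=cv2.findContours(g[195:275,300:370],0,2)
for c in cs:
    if cv2.contourArea(c)>60: c=c.reshape(-1,2)+[300,195]; print('floor',rect(onz('top',c,4)))
E
python3 chk.py
```

```text
tray (array([ 461. , -103.9]), array([139.9, 162.5]), 79.5)
pb (array([ 509.5, -121.1]), array([98.3, 45.7]), 79.3)
```

Emit:
{"method": "arm_command", "body": {
  "grip": [0,0,0,0,0,0,0,0.15,0.3,0.4,0.5,0.6,0.6,0.6],
  "travel": [
    [0,0,-1],
    [0,0,-1.5],
    [0,0,-1.5],
    [0,0,-1.2],
    [0,0,-0.7],
    [0,0,-0.3],
    [0,0,0],
    [0,0,0],
    [0,0,0],
    [0,0,0],
    [0,0,0],
    [0,0,0],
    [0,0,0],
    [0,0,0]
  ],
  "rot": [
    [0,0,0],
    [0,0,0],
    [0,0,0],
    [0,0,0],
    [0,0,0],
    [0,0,0],
    [0,0,0],
    [0,0,0],
    [0,0,0],
    [0,0,0],
    [0,0,0],
    [0,0,0],
    [0,0,0],
    [0,0,0]
  ]
}}

```text
time: 9.58
eef_pos: [672.3, -106.4, 12.5]
eef_rot: [-0.638, 0.77, -0.001, 0.001]
wrist_force: [-1.2, 1.1, 5.8]
width: 52.7
gripper_force: 42.7
```

Emit:
{"method": "arm_command", "body": {
  "grip": [0.6,0.6,0.6,0.6,0.6,0.6,0.6,0.6,0.6,0.6,0.6,0.6,0.6,0.6,0.6,0.6,0.6],
  "travel": [
    [0,0,0.5],
    [0,0,1.5],
    [0,0,2.5],
    [0,0,2],
    [-1,0.2,1],
    [-2,0.2,0],
    [-2.5,0.2,0],
    [-2.5,0.2,0],
    [-2.5,0.2,0],
    [-2.5,0.2,0],
    [-2.5,0.2,0],
    [-2.5,0.3,0],
    [-2.5,0.3,0],
    [-2.5,0.3,0],
    [-1.5,0.1,0],
    [-0.7,0,0],
    [0,0,0]
  ],
  "rot": [
    [0,0,0],
    [0,0,0],
    [0,0,0],
    [0,0,0],
    [0,0,0],
    [0,0,0],
    [0,0,0],
    [0,0,0],
    [0,0,0],
    [0,0,0],
    [0,0,0],
    [0,0,0],
    [0,0,0],
    [0,0,0],
    [0,0,0],
    [0,0,0],
    [0,0,0]
  ]
}}

```text
time: 11.0
eef_pos: [418.7, -82.2, 86.1]
eef_rot: [-0.638, 0.77, 0.0, 0.0]
wrist_force: [0.7, 0.0, -0.9]
width: 52.2
gripper_force: 42.5
```

Run:
```python
from h import *
S=get_image('side');s=get_state();print(s['eef_pos'],s['width'],s['wrist_force'])
cv2.imwrite('pics/s3c.png',cv2.resize(S[180:310,190:360],None,fx=4.5,fy=4.5,interpolation=cv2.INTER_CUBIC)[:,:,::-1])
```

```text
[419.51127763 -82.27204279  86.2530032 ] 52.70412707841314 [ 0.33642854  0.15267202 -2.02165064]
```

View pics/s3c.png

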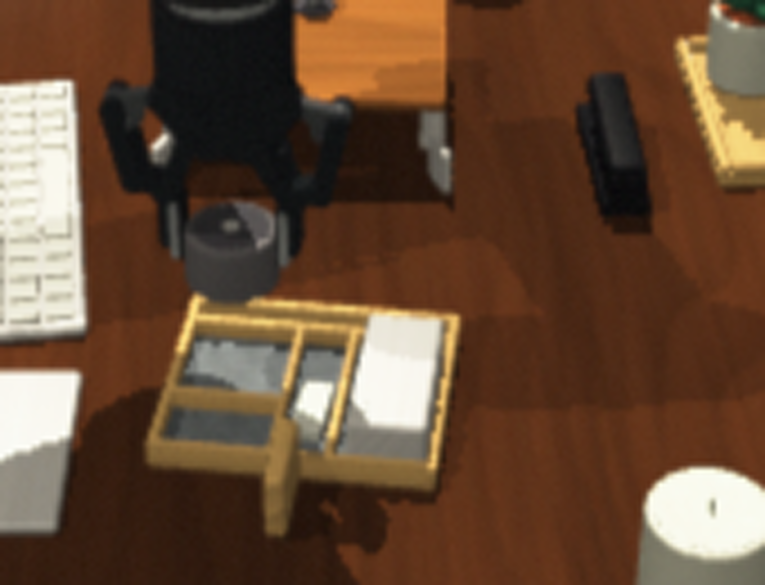

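The bank sits flat in the long pocket (crop (395,375)), and the speaker hangs above the square pocket (crop (230,250)). I'll lower the speaker.

Emit:
{"method": "arm_command", "body": {
  "grip": [0.6,0.6,0.6,0.6,0.6,0.6,0.6,0.6,0.6,0.6,0.6],
  "travel": [
    [0.1,0,-1],
    [0,0,-1.5],
    [0,0,-1.3],
    [0,0,-1],
    [0,0,-0.6],
    [0,0,-0.4],
    [0,0,-0.4],
    [0,0,-0.3],
    [0,0,-0.2],
    [0,0,-0.1],
    [0,0,0]
  ],
  "rot": [
    [0,0,0],
    [0,0,0],
    [0,0,0],
    [0,0,0],
    [0,0,0],
    [0,0,0],
    [0,0,0],
    [0,0,0],
    [0,0,0],
    [0,0,0],
    [0,0,0]
  ]
}}

```text
time: 11.97
eef_pos: [420.7, -82.3, 18.3]
eef_rot: [-0.638, 0.77, -0.0, 0.0]
wrist_force: [-0.3, 1.2, -2.2]
width: 52.5
gripper_force: 42.5
```

Emit:
{"method": "arm_command", "body": {
  "grip": [0.6,0.6,0.6,0.35,0.3,0.25,0.2,0.2],
  "travel": [
    [0,0,-0.1],
    [0,0,-0.08],
    [0,0,0],
    [0,0,0],
    [0,0,0],
    [0,0,0],
    [0,0,0],
    [0,0,0]
  ],
  "rot": [
    [0,0,0],
    [0,0,0],
    [0,0,0],
    [0,0,0],
    [0,0,0],
    [0,0,0],
    [0,0,0],
    [0,0,0]
  ]
}}

```text
time: 12.63
eef_pos: [420.7, -82.4, 16.5]
eef_rot: [-0.638, 0.77, -0.0, 0.0]
wrist_force: [0.3, -0.7, -0.0]
width: 68.5
gripper_force: 0.0
```

Emit:
{"method": "arm_command", "body": {
  "grip": [0.2,0.2,0.2,0.2,0.2,0.2,0.2,0.2,0.2,0.2,0.2],
  "travel": [
    [0,0,1],
    [0,0,2],
    [0,0,2.5],
    [0,0,2],
    [0.5,-2.5,0],
    [0.5,-3,0],
    [0.5,-3,0],
    [0.5,-2,0],
    [0.2,-1.2,0],
    [0,0,0],
    [0,0,0]
  ],
  "rot": [
    [0,0,0],
    [0,0,0],
    [0,0,0],
    [0,0,0],
    [0,0,0],
    [0,0,0],
    [0,0,0],
    [0,0,0],
    [0,0,0],
    [0,0,0],
    [0,0,0]
  ]
}}

```text
time: 13.55
eef_pos: [442.5, -199.8, 91.7]
eef_rot: [-0.637, 0.771, 0.0, -0.0]
wrist_force: [0.1, 0.3, 0.6]
width: 68.3
gripper_force: 0.0
```

```bash
python3 chk.py
python3 - <<'E'
from h import *
T=get_image('top');S=get_image('side')
a=cv2.resize(T[190:290,280:420],None,fx=4,fy=4,interpolation=cv2.INTER_CUBIC);b=cv2.resize(S[230:310,210:310],(500,400),interpolation=cv2.INTER_CUBIC)
o=np.zeros((400,800,3),np.uint8);o[:,:400]=a[:,:400];o[:,400:]=b[:,:400];cv2.imwrite('pics/c4.png',o[:,:,::-1])
H=cv2.cvtColor(T[:,:,::-1].copy(),cv2.COLOR_BGR2HSV);c=blob(((H[...,2]>190)&(H[...,1]<40)).astype(np.uint8)*255,(318,245,335,265));print('dot',onz('top',[cen(c)],40),cv2.contourArea(c))
E
```

```text
tray (array([ 486.8, -150.9]), array([37.7, 41. ]), 0.2)Traceback (most recent call last):
  File "chk.py", line 6, in <module>
    c=blob(u((H[...,1]<40)&(H[...,2]>205)),(300,195,370,240)).reshape(-1,2);print('pb',rect(onz('top',c,36)))
      ~~~~^^^^^^^^^^^^^^^^^^^^^^^^^^^^^^^^^^^^^^^^^^^^^^^^^^^
  File "h.py", line 19, in blob
    return max(cs,key=cv2.contourArea)
ValueError: max() iterable argument is empty
Traceback (most recent call last):
  File "h.py", line 19, in blob
    return max(cs,key=cv2.contourArea)
ValueError: max() iterable argument is empty
```

View pics/c4.png

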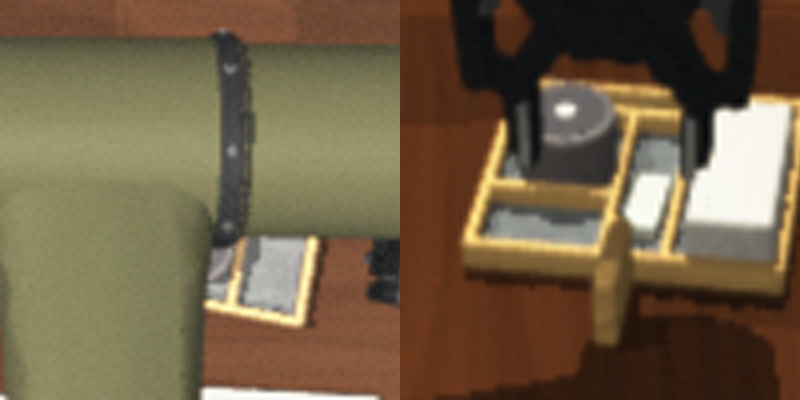

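Both devices sit flat in their pockets (side crop: speaker (565,135), bank (735,180)); the arm hides the tray in the top view. Next I'll grip the handle.

Emit:
{"method": "arm_command", "body": {
  "grip": [0.2,0.2,0.2,0.2,0.2,0.2,0.3,0.4,0.5,0.6,0.7,0.8,0.9,1,1,1],
  "travel": [
    [0,0,-1.5],
    [0,0,-2],
    [0,0,-2],
    [0,0,-1.5],
    [0,0,-0.8],
    [0,0,-0.1],
    [0,0,0],
    [0,0,0],
    [0,0,0],
    [0,0,0],
    [0,0,0],
    [0,0,0],
    [0,0,0],
    [0,0,0],
    [0,0,0],
    [0,0,0]
  ],
  "rot": [
    [0,0,0],
    [0,0,0],
    [0,0,0],
    [0,0,0],
    [0,0,0],
    [0,0,0],
    [0,0,0],
    [0,0,0],
    [0,0,0],
    [0,0,0],
    [0,0,0],
    [0,0,0],
    [0,0,0],
    [0,0,0],
    [0,0,0],
    [0,0,0]
  ],
  "grip_force": 60
}}

```text
time: 15.03
eef_pos: [442.5, -199.5, 12.8]
eef_rot: [-0.638, 0.77, -0.0, -0.0]
wrist_force: [-4.2, 1.6, 5.1]
width: 11.3
gripper_force: 59.5
```

Emit:
{"method": "arm_command", "body": {
  "grip": [1,1,1,1,1,1,1,1,1,1],
  "travel": [
    [0,0.3,0],
    [-0.05,0.6,0],
    [-0.05,0.8,0],
    [-0.05,0.9,0],
    [-0.05,0.9,0],
    [-0.05,0.9,0],
    [-0.05,0.7,0],
    [0,0.5,0],
    [0,0,0],
    [0,0,0]
  ],
  "rot": [
    [0,0,0.01],
    [0,0,0.012],
    [0,0,0.012],
    [0,0,0.012],
    [0,0,0.012],
    [0,0,0.012],
    [0,0,0.012],
    [0,0,0.012],
    [0,0,0],
    [0,0,0]
  ]
}}

```text
time: 15.87
eef_pos: [440.0, -142.2, 12.7]
eef_rot: [-0.674, 0.739, 0.0, 0.001]
wrist_force: [-0.3, 3.7, 5.9]
width: 11.0
gripper_force: 59.6
```

Run:
```python
from h import *
T=get_image('top');S=get_image('side');s=get_state();print(s['eef_pos'],s['width'],s['wrist_force'],R.from_quat(s['eef_rot']).as_matrix()[:2,1])
a=cv2.resize(T[180:280,180:320],(560,400),interpolation=cv2.INTER_CUBIC);b=cv2.resize(S[170:310,200:320],(343,400),interpolation=cv2.INTER_CUBIC)
cv2.imwrite('pics/c5.png',np.hstack([a[:,:450],b])[:,:,::-1])
```

```text
[ 439.99255894 -142.25112432   12.74367702] 11.078134749218922 [-0.32007297  3.85818283  6.21817646] [-0.99566612  0.09299793]
```

View pics/c5.png

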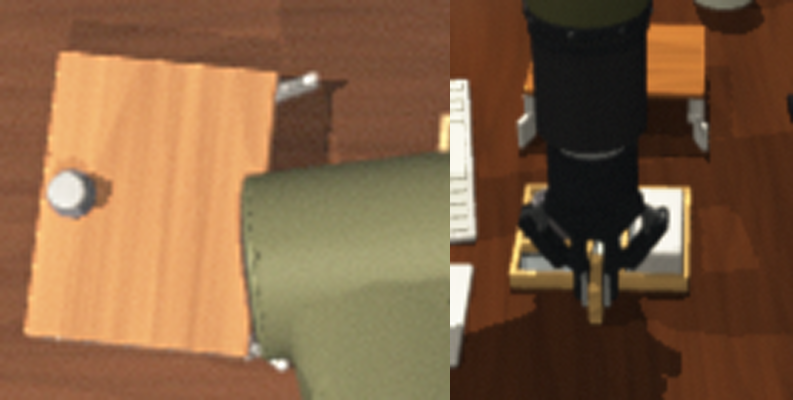

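The tray is square in front of the dock mouth (side crop: tray (600,240), mouth (610,125)). I'll advance along the dock axis.

Emit:
{"method": "arm_command", "body": {
  "grip": [1,1,1,1,1,1,1,1,1,1,1,1,1,1],
  "travel": [
    [0,0.6,0],
    [0.1,1,0],
    [0.12,1.3,0],
    [0.12,1.3,0],
    [0.12,1.3,0],
    [0.13,1.4,0],
    [0.13,1.4,0],
    [0.13,1.4,0],
    [0.13,1.4,0],
    [0.13,1.4,0],
    [0.12,1.2,0],
    [0.1,1,0],
    [0,0,0],
    [0,0,0]
  ],
  "rot": [
    [0,0,0],
    [0,0,0],
    [0,0,0],
    [0,0,0],
    [0,0,0],
    [0,0,0],
    [0,0,0],
    [0,0,0],
    [0,0,0],
    [0,0,0],
    [0,0,0],
    [0,0,0],
    [0,0,0],
    [0,0,0]
  ]
}}

```text
time: 17.13
eef_pos: [452.9, 4.9, 12.7]
eef_rot: [-0.674, 0.739, 0.0, 0.0]
wrist_force: [-2.1, 2.5, 7.9]
width: 11.1
gripper_force: 59.7
```

Emit:
{"method": "arm_command", "body": {
  "grip": [1,1,1,1,1,1,1,1,1,1,1,1,1],
  "travel": [
    [0.06,0.4,0],
    [0.08,0.6,0],
    [0.07,0.7,0],
    [0.07,0.7,0],
    [0.07,0.7,0],
    [0.07,0.7,0],
    [0.07,0.8,0],
    [0.07,0.8,0],
    [0.07,0.8,0],
    [0.07,0.8,0],
    [0.06,0.6,0],
    [0.05,0.5,0],
    [0,0,0]
  ],
  "rot": [
    [0,0,0],
    [0,0,0],
    [0,0,0],
    [0,0,0],
    [0,0,0],
    [0,0,0],
    [0,0,0],
    [0,0,0],
    [0,0,0],
    [0,0,0],
    [0,0,0],
    [0,0,0],
    [0,0,0]
  ]
}}

```text
time: 18.22
eef_pos: [460.9, 84.5, 12.8]
eef_rot: [-0.673, 0.739, -0.0, -0.001]
wrist_force: [-1.1, -4.4, 7.1]
width: 11.1
gripper_force: 59.9
```

Emit:
{"method": "arm_command", "body": {
  "grip": [1,1,1,1,1,1],
  "travel": [
    [0.03,0.4,0],
    [0.04,0.4,0],
    [0.04,0.4,0],
    [0.03,0.3,0],
    [0.02,0.2,0],
    [0,0,0]
  ],
  "rot": [
    [0,0,0],
    [0,0,0],
    [0,0,0],
    [0,0,0],
    [0,0,0],
    [0,0,0]
  ]
}}

```text
time: 18.72
eef_pos: [462.4, 100.8, 12.8]
eef_rot: [-0.673, 0.74, -0.001, -0.001]
wrist_force: [-1.2, -6.2, 8.2]
width: 11.3
gripper_force: 59.9
```

Emit:
{"method": "arm_command", "body": {
  "grip": [1,1,1],
  "travel": [
    [0.02,0.15,0],
    [0.02,0.15,0],
    [0,0,0]
  ],
  "rot": [
    [0,0,0],
    [0,0,0],
    [0,0,0]
  ]
}}

```text
time: 18.97
eef_pos: [462.7, 103.5, 12.8]
eef_rot: [-0.673, 0.74, -0.001, -0.001]
wrist_force: [-1.0, -7.0, 8.4]
width: 11.1
gripper_force: 60.0
```

Emit:
{"method": "arm_command", "body": {
  "grip": [1,1,1],
  "travel": [
    [0.01,0.15,0],
    [0.01,0.1,0],
    [0,0,0]
  ],
  "rot": [
    [0,0,0],
    [0,0,0],
    [0,0,0]
  ]
}}

```text
time: 19.22
eef_pos: [462.6, 104.4, 12.7]
eef_rot: [-0.673, 0.74, -0.001, -0.003]
wrist_force: [-1.4, -13.0, 9.8]
width: 11.1
gripper_force: 60.2
```

Emit:
{"method": "arm_command", "body": {
  "grip": [1,1,1],
  "travel": [
    [0.01,0.1,0],
    [0.01,0.1,0],
    [0,0,0]
  ],
  "rot": [
    [0,0,0],
    [0,0,0],
    [0,0,0]
  ]
}}

```text
time: 19.47
eef_pos: [462.4, 104.5, 12.7]
eef_rot: [-0.673, 0.74, -0.002, -0.004]
wrist_force: [-2.7, -21.3, 10.2]
width: 11.4
gripper_force: 60.5
```

Firm contact at the predicted place: the tray is home. I'll release the handle, rise, and move over the catch.

Emit:
{"method": "arm_command", "body": {
  "grip": [0.8,0.6,0.4,0.4,0.4,0.4,0.4,0.6,0.8,1,1,1,1,1,1,1,1],
  "travel": [
    [0,-0.3,0],
    [0,0,0],
    [0,0,0],
    [0,0,1],
    [0,0,2.5],
    [0,0,3.5],
    [0,0,3],
    [0.2,2,0],
    [0.3,3,0],
    [0.3,3,0],
    [0.3,3,0],
    [0.2,2.5,0],
    [0.1,1.5,0],
    [0,0.3,0],
    [0,0,0],
    [0,0,0],
    [0,0,0]
  ],
  "rot": [
    [0,0,0],
    [0,0,0],
    [0,0,0],
    [0,0,0],
    [0,0,0],
    [0,0,0],
    [0,0,0],
    [0,0,0],
    [0,0,0],
    [0,0,0],
    [0,0,0],
    [0,0,0],
    [0,0,0],
    [0,0,0],
    [0,0,0],
    [0,0,0],
    [0,0,0]
  ],
  "grip_force": 30
}}

```text
time: 20.88
eef_pos: [477.4, 258.4, 112.6]
eef_rot: [-0.673, 0.74, 0.0, 0.0]
wrist_force: [0.1, -0.7, -0.8]
width: 0.1
gripper_force: 0.0
```

Run:
```python
from h import *
S=get_image('side');s=get_state();print(s['eef_pos'],s['width'])
cv2.imwrite('pics/c6.png',cv2.resize(S[130:250,190:330],(700,600),interpolation=cv2.INTER_CUBIC)[:,:,::-1])
```

```text
[477.44564458 258.32423065 112.65671085] -0.12088778690107399
```

View pics/c6.png

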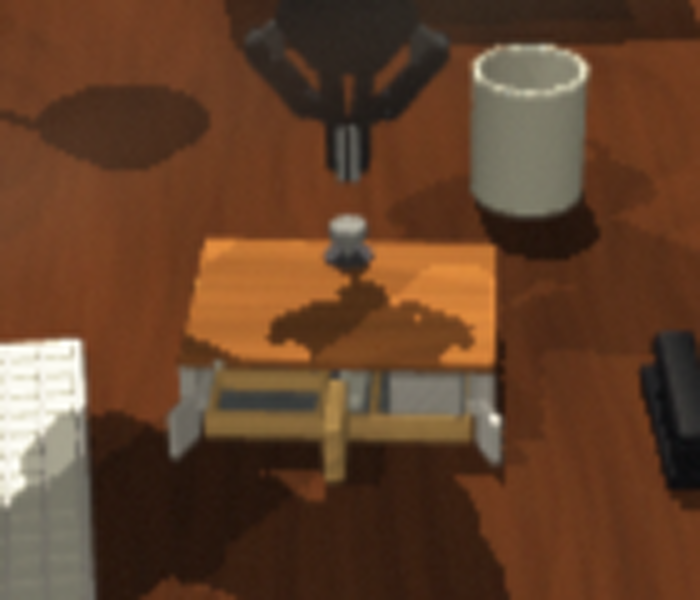

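The tray is in the dock with the shut fingers over the catch (crop (348,165) above the button at (348,230)). I'll check the tray front's depth numerically.

Run:
```python
from h import *
S=get_image('side')[:,:,::-1].copy(); H=cv2.cvtColor(S,cv2.COLOR_BGR2HSV)
o=np.array([472,202.]);ex=np.array([.094,.9956]);ey=np.array([-.9956,.094])
for c in(240,248,266,274):
    print(c,[(r,*H[r,c][1:].tolist()) for r in range(204,223)])
for p,z in [((244,218),0),((244,212),16),((270,218),0),((270,212),16),((258,206),42),((227,218),0)]:
    P=onz('side',[p],z)[0,:2]-o; print(p,z,(P@ex).round(1),(P@ey).round(1))
```

```text
240 [(204, 147, 120), (205, 143, 134), (206, 144, 135), (207, 140, 126), (208, 72, 81), (209, 16, 62), (210, 9, 60), (211, 27, 67), (212, 127, 110), (213, 141, 132), (214, 145, 135), (215, 145, 130), (216, 145, 121), (217, 154, 88), (218, 159, 53), (219, 177, 39), (220, 183, 39), (221, 163, 39), (222, 183, 39)]
248 [(204, 149, 118), (205, 147, 132), (206, 144, 136), (207, 138, 126), (208, 73, 80), (209, 9, 60), (210, 13, 61), (211, 20, 64), (212, 106, 101), (213, 141, 128), (214, 145, 135), (215, 142, 133), (216, 144, 122), (217, 154, 88), (218, 161, 54), (219, 183, 39), (220, 188, 38), (221, 163, 39), (222, 166, 40)]
266 [(204, 117, 74), (205, 78, 72), (206, 58, 70), (207, 41, 68), (208, 43, 71), (209, 25, 70), (210, 27, 67), (211, 34, 68), (212, 93, 93), (213, 137, 141), (214, 142, 142), (215, 145, 135), (216, 145, 132), (217, 146, 117), (218, 152, 67), (219, 170, 42), (220, 163, 39), (221, 166, 40), (222, 177, 39)]
274 [(204, 100, 92), (205, 40, 108), (206, 30, 126), (207, 30, 127), (208, 31, 125), (209, 31, 124), (210, 25, 122), (211, 31, 124), (212, 63, 130), (213, 126, 150), (214, 143, 143), (215, 145, 137), (216, 145, 135), (217, 144, 124), (218, 157, 78), (219, 172, 55), (220, 173, 53), (221, 180, 51), (222, 170, 51)]
(244, 218) 0 -70.4 40.0
(244, 212) 16 -61.8 40.2
(270, 218) 0 -67.6 -38.4
(270, 212) 16 -58.9 -38.1
(258, 206) 42 -67.3 -2.7
(227, 218) 0 -72.3 91.1
```

The tray front lies at about x −68 in the dock frame, so it is fully home. Pressing the catch.

Emit:
{"method": "arm_command", "body": {
  "grip": [1,1,1,1,1,1,1,1,1,1],
  "travel": [
    [0,0,-1],
    [0,0,-1.2],
    [0,0,-0.8],
    [0,0,-0.4],
    [0,0,-0.3],
    [0,0,-0.3],
    [0,0,-0.2],
    [0,0,-0.2],
    [0,0,-0.1],
    [0,0,0]
  ],
  "rot": [
    [0,0,0],
    [0,0,0],
    [0,0,0],
    [0,0,0],
    [0,0,0],
    [0,0,0],
    [0,0,0],
    [0,0,0],
    [0,0,0],
    [0,0,0]
  ]
}}

```text
time: 21.82
eef_pos: [477.5, 259.1, 67.7]
eef_rot: [-0.673, 0.74, -0.0, 0.0]
wrist_force: [-1.5, -1.5, 3.2]
width: -0.1
gripper_force: 1.6
```

Emit:
{"method": "arm_command", "body": {
  "grip": [1,1,1,1],
  "travel": [
    [0,0,-0.1],
    [0,0,-0.1],
    [0,0,-0.1],
    [0,0,0]
  ],
  "rot": [
    [0,0,0],
    [0,0,0],
    [0,0,0],
    [0,0,0]
  ]
}}

```text
time: 22.15
eef_pos: [477.7, 259.1, 67.5]
eef_rot: [-0.673, 0.739, -0.001, 0.001]
wrist_force: [-10.1, -3.6, 17.0]
width: 0.0
gripper_force: 8.6
```

The catch has bottomed out at z 67.5 with rising force. Retreat.

Emit:
{"method": "arm_command", "body": {
  "grip": [1,1,1,1,1,1,1,1],
  "travel": [
    [0,0,1],
    [0,0,2],
    [0,0,3],
    [0,0,3],
    [0,0,2],
    [0,0,0],
    [0,0,0],
    [0,0,0]
  ],
  "rot": [
    [0,0,0],
    [0,0,0],
    [0,0,0],
    [0,0,0],
    [0,0,0],
    [0,0,0],
    [0,0,0],
    [0,0,0]
  ]
}}

```text
time: 22.82
eef_pos: [477.0, 259.3, 173.3]
eef_rot: [-0.673, 0.74, 0.0, -0.0]
wrist_force: [0.7, 0.1, -1.0]
width: -0.0
gripper_force: 0.0
```

```bash
python3 -c "
from bench import *
print(get_state()['eef_pos']); print(hand_in())"
```

```text
[477.02234011 259.27311069 173.31416739]
the job is handed in; nothing more can be done
None
```

The job is handed in (no verdict came back): both devices are in their pockets, the tray is home against the back stop, the catch is pressed fully down, and the candle, mug and stapler were left untouched, at about 23 s of the 72 s limit.

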